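Pack the polish tin and close the shoe-care carton

TASK

Lay the red polish tin from the sloping rack lid up into the round recess in the carton, then close the carton: fold the short white flap down flat first, and after it the long brown flap down flat over it. Leave the other things on the bench where they are.

Things in the scene. Friction and masses are not known exactly. Their poses are not given: they have to be found in the camera images.
- red_tin: Round flat polish tin, 64 mm diameter, 30 mm high, aluminium with a red lid, about 0.11 kg. It lies on the sloping rack beside a like black tin (either side). Origin: centre of its underside; z points out of its lid.
- rack: Fixed wooden tin rack. Origin: middle of its foot on the bench; x towards its front, which faces away from the robot, y along it. Its 250 mm wide board slopes 28 degrees, falling towards +x, so the tins on it lean with their lids towards +x (away from the robot). A lip 8 mm above the board stops them at its low end; two tins lie side by side, 120 mm apart (y = +60 and -60 mm).
- light_bar (a point): Middle of the aluminium light bar over the rack, 205 mm above the bench: 22 mm diameter, 250 mm long along the rack's y, on one post at the robot's side of the rack. It hangs over the tins and blocks a gripper that comes straight down on them: come in square to the slope.
- carton: Open carton fixed on the bench, outer 210 (x) x 170 (y) x 85 mm high, walls 4 mm. Origin: centre of its underside, z up. Inside, a grey insert, its top 55.5 mm above the bench, has one round recess; a brush is already packed along the +x side (x 54 to 86 mm, y +-60 mm, top at 80 mm). Its flaps stand open at the +y and -y sides.
- recess (a point): Centre of the floor of the round recess in the insert: 70 mm diameter, 8 mm deep; the floor is 47.5 mm above the bench, at x = -30 mm, y = 0 in the carton's frame.
- inner_flap (a joint): Short white flap, 90 mm long, 196 mm wide, 3 mm thick, hinged along the carton's +y rim (hinge at y = +85 mm, z = 87 mm in the carton's frame). 0 = folded flat over the carton, 1.57 = upright, more = leaning outward. A stiff crease: it stays where it is left.
- inner_flap_hinge (a point): Middle of the white flap's hinge line.
- inner_flap_edge (a point): Middle of the white flap's free edge.
- outer_flap (a joint): Long brown cardboard flap with a blue stripe, 120 mm long, 206 mm wide, 3 mm thick, hinged along the carton's -y rim (hinge at y = -85 mm, z = 91.5 mm in the carton's frame). Values as for the white flap. Folded flat it overlaps the white flap, which lies just under it.
- outer_flap_hinge (a point): Middle of the brown flap's hinge line.
- outer_flap_edge (a point): Middle of the brown flap's free edge.
- black_tin: The other tin on the rack, same size as the red one, black lid; a bystander.
- brush: Wooden shoe brush lying on its black bristles, 160 x 45 x 40 mm, long along its x; bystander. Origin: centre of its underside.
- cream_jar: Small jar with black cap, 60 mm diameter, 55 mm high, standing; bystander. Origin: centre of its underside.
- wax_jar: Jar with white cap, 68 mm diameter, 60 mm high, standing towards the back; bystander. Origin: underside.
- spray_can: Spray can, blue, 54 mm diameter, 170 mm high, standing towards the back; bystander. Origin: underside.
- hammer: Hammer lying towards the back; bystander.
- dye_bowl: White ceramic bowl, 100 mm diameter, 45 mm high, towards the back; bystander. Origin: underside.

How it is judged (in metres and radians):
On the way, in this order (a step that is already met when the one before it is completed fails the run):
1. the red tin sits flat in the recess, let go, with both flaps still open (horizontal distance between red_tin and recess below 0.006 m and z of red_tin in the frame of recess between -0.004 and 0.004 m and angle between red_tin's own z axis and vertical below 0.1 rad and contact force between the fingers and red_tin below 0.1 N and value of joint each of inner_flap, outer_flap above 0.5 rad), for 0.2 s.
2. the white flap is folded flat while the brown flap is still open (value of joint inner_flap below 0.12 rad and value of joint outer_flap above 0.3 rad), for 0.2 s.
3. the brown flap is folded flat over the white one (value of joint each of inner_flap, outer_flap below 0.12 rad), for 0.2 s.
At the end, for the whole second after the job is handed in: The red tin lies lid up in the recess (within 6 mm of its centre, 4 mm of its floor, tilted less than 0.1 rad) and is at rest, and both flaps are folded flat (each joint below 0.12 rad), white below brown (all of step 3 and horizontal distance between red_tin and recess below 0.006 m and z of red_tin in the frame of recess between -0.004 and 0.004 m and angle between red_tin's own z axis and vertical below 0.1 rad and linear speed of red_tin below 0.02 m/s); the robot touches nothing.
It fails at once if the black tin, or one of the other loose things on the bench, is moved by more than 30 mm (distance of any of black_tin, brush, cream_jar, wax_jar, spray_can, hammer, dye_bowl from where it was at the start of the episode above 0.03 m).
It also fails if it takes over 67 s, if anything falls off the work surface, if the arm or the gripper's body presses on something with over 40 N, if the wrist force passes 120 N, or if a joint passes its speed limit or range.

ROBOT

A 6-joint arm with a two-finger parallel gripper is mounted at the origin on the work surface. World frame = base frame: x ahead of the robot, y to its left, z up, the work surface at z = 0. Lengths are in m, angles in degrees, forces in N, time in s.
With the tool pointing down it reaches from about 0.275 to 0.825 m from the base axis. Payload 5.2 kg.
Tool frame: the origin (TCP) lies on the centre line of the jaws, within the pads' length; the fingertips stand 14 mm ahead of it and the grasp point (between the pads) lies 5 mm behind it; z points along the fingers, y is the line along which they close (so a half turn about z gives the same grasp; the last joint's range is limited). The gripper opens to 93 mm and grips with 3 to 60 N. Pads are 15 mm wide; open, the fingers measure 128 mm over their backs; the gripper's body (75 mm by 188 mm) begins 65 mm behind the grasp point.
Start: joints at [57.365, 14.817, 87.949, -0, 77.235, -11.62], TCP at [0.197, 0.513, 0.233] pointing down, gripper open.
Joint ranges: [-179.93, 179.93], [-52.35, 119.4], [10.71, 147.94], [-69.91, 249.91], [12.55, 155.21], [-178.61, 178.61]. Speed limits (degrees/s): [147.25, 147.25, 180, 180, 180, 180].

INTERFACE

Orientations are given as [roll, pitch, yaw] about the fixed x, y, z axes, in that order (R = Rz(yaw) Ry(pitch) Rx(roll)).
In Python, from station import ctrl, vision, ticket, spotter gives the robot as it stands.
- The arm moves only by the tool jog_arm, never from a script. Its arguments are lists of equal length, an entry for each row: "translation": the shift along the tool's x, y, z in cm, a list of three; "dr": the turn, a rotation vector about the tool's x, y, z in rad, a list of three; "fingers": the finger opening in cm, from 0 to 9.3. A call has 1 to 10 rows; each row is the pose to reach, as a shift and turn from the pose commanded when the call began, along the tool's axes at that moment; what a row does not reach only later rows make up. A row lasts 1/8 s, in which the tool goes at most 62.5 mm and 10.7 degrees, less where a joint would pass 70% of its speed; a pose out of reach is approached as far as the arm can. A call with a gripper value outside its range is refused whole. The fingers move at their own pace and stop on an object; the grip force is fixed at half the most. Time passes only in rows, so rows that repeat a pose let the fingers close. It gives the time, the measured TCP pose, the force, the opening and the grip force at its end, in the units of the state.
- ctrl.sense(): the state, without advancing time (a new reading comes with each control period).
- vision.capture(name): name is "scene" or "top" or "wrist"; returns the picture (420x560x3 uint8, red, green, blue); there is no depth.
- vision.camera_model(name): a dict with "fov_y" (degrees; the focal length in pixels is half the picture's height over the tangent of half this angle, whatever the lens; pixels are square), "cx", "cy" (the principal point, pixels), "distortion" ([k1, k2, p1, p2, k3] as OpenCV has them; the pictures are not rectified), "R" (3x3) and "t" (3): a world point X has camera coordinates R X + t; the wrist camera has in their place "mount" (4x4, takes a point from camera to tool coordinates, whose origin is the TCP and whose axes are the flange's). Camera axes: x right, y down, z forward; pixel columns grow to the right and rows downward; lengths in m; the calibration is good to about 2 mm. A picture is of the moment at which its call begins: read the wrist's pose just before it. camera_model takes no time and is no camera call.
- ticket.sign_off(): hands the job in; it is judged then, once.
Trained networks look in the newest picture that a camera, given by its name, has taken for a name from the list of things; names that differ only in an ending like _2 or _b are one class to them, and where a whole thing is asked for, a point or a joint stands for the part that bears it (a point fixed in the world has none). Each returns a list of dicts, best first, with "score" (0 to 1); they miss things now and then, are a little off and sometimes report something else, mostly with a low value. They report only what shows in the picture. A call takes as long as a camera call.
- spotter.recognise(camera, query): "rect" ([left, top, width, height] as shares, 0 to 1, of the picture: columns of its width, rows of its height, round what is visible of it).
- spotter.silhouettes(camera, query): "mask" (420x560 bool, what is visible of it) and "rect" ([left, top, width, height] as shares, 0 to 1, of the picture: columns of its width, rows of its height, round what is visible of it).
The state is a dict: "t": time; "joints": joint angles; "joint_velocities": joint speeds; "tau": joint torques, N m; "position": TCP position; "orientation": TCP orientation; "force": force on the tool from outside, world axes, zero at the start; "moment": the same for the moment, N m; "width": finger opening in m; "grasp_force": force on a finger pad.
Only numpy, scipy, OpenCV 4.12 (cv2) and the standard library are available. Lean on these libraries where they do the work, as an engineer would, in place of code of your own. Each camera call takes 0.05 s, during which the arm holds its last target. There are 200 camera calls.

## Working session

There is one attempt and no reset: what is moved stays moved. The work goes in short steps, Python scripts to look and compute and a tool call to move; the robot and the scene stay as the last step left them, time stands still between calls to the robot, and variables do not carry over. Pictures are saved under pics/ and viewed, at most 13 in all, crops included, and the job is handed in when it is done.

Besides the shell and the picture viewer there is one more tool, called after "Call:" by a JSON object that holds its "api" and its "payload", one argument or row to a line. jog_arm: Moves the arm, as the interface text tells. Its arguments: {"type":"object","properties":{"translation":{"type":"array"},"dr":{"type":"array"},"fingers":{"type":"array"}},"required":["translation","dr","fingers"]}

```bash
mkdir -p pics
cat > h.py <<'E'
import numpy as np, cv2
from station import ctrl, vision, ticket, spotter
from scipy.spatial.transform import Rotation as Ro
def cam(n):
    m=vision.camera_model(n); f=210/np.tan(np.radians(m["fov_y"]/2))
    K=np.array([[f,0,m["cx"]],[0,f,m["cy"]],[0,0,1]]); d=np.array(m["distortion"],float)
    if "R" in m: return K,d,np.array(m["R"]),np.array(m["t"])
    s=ctrl.sense(); T=np.eye(4); T[:3,:3]=Ro.from_euler('xyz',s["orientation"],degrees=True).as_matrix(); T[:3,3]=s["position"]
    W=np.linalg.inv(T@np.array(m["mount"])); return K,d,W[:3,:3],W[:3,3]
def onz(c,uv,z):
    K,d,R,t=c; p=cv2.undistortPoints(np.array(uv,float).reshape(-1,1,2),K,d).reshape(-1,2)
    r=np.c_[p,np.ones(len(p))]@R; o=-R.T@t
    return o+r*((z-o[2])/r[:,2])[:,None]
def proj(c,X):
    K,d,R,t=c; return cv2.projectPoints(np.array(X,float).reshape(-1,3),cv2.Rodrigues(R)[0],t,K,d)[0].reshape(-1,2)
def save(n,im): cv2.imwrite(f"pics/{n}.png",im[:,:,::-1])
E
python3 - <<'E'
from h import *
print(ctrl.sense())
for n in("scene","top","wrist"):
    c=cam(n); im=vision.capture(n); save(n+"0",im); print(n,-c[2].T@c[3])
    for q in("red_tin","black_tin","rack","carton","inner_flap","outer_flap","light_bar"):
        r=spotter.silhouettes(n,q)[:1]
        for k in r:
            ys,xs=np.nonzero(k["mask"]); print(q,round(k["score"],2),xs.min(),xs.max(),ys.min(),ys.max(),xs.mean().round(1),ys.mean().round(1),cv2.minAreaRect(np.c_[xs,ys].astype(np.float32)))
im=np.hstack([cv2.imread(f"pics/{n}0.png") for n in("scene","top")]);
E
```

```text
{'t': 0.0, 'joints': array([ 5.73640448e+01,  1.48586323e+01,  8.80104305e+01, -4.43801042e-04,
        7.72343366e+01, -1.16197015e+01]), 'joint_velocities': array([ 0.02125841, -0.04887516,  0.08949644, -0.12074697, -0.05621521,
       -0.06705657]), 'tau': array([ 2.35499589e-03, -4.37301278e+01, -2.84013247e+01,  7.22289830e-02,
        4.12973121e-02, -9.20145794e-05]), 'position': array([0.19694485, 0.51297554, 0.23182811]), 'orientation': array([-1.79898632e+02, -2.04023701e-02,  1.58983827e+02]), 'force': array([ 0.35923951,  0.8524359 , -0.65866428]), 'moment': array([0.01075729, 0.00035148, 0.01401663]), 'grasp_force': 0.0, 'width': 0.09267331236594073}
scene [1.21733295 0.0464383  1.08417303]
red_tin 0.81 339 367 181 208 353.1 194.7 ((353.0, 194.5), (27.0, 28.0), 90.0)
black_tin 0.66 390 420 179 206 405.0 192.4 ((404.7000427246094, 192.4000244140625), (27.280029296875, 29.516094207763672), 63.43495178222656)
rack 0.73 320 446 121 222 376.5 176.0 ((383.020751953125, 169.885986328125), (98.27742004394531, 128.1267852783203), 86.92254638671875)
carton 0.79 111 240 115 252 175
[... 1136 characters left out ...]
1774635315)
inner_flap 0.93 311 323 196 286 317.4 241.3 ((317.7147521972656, 241.0623016357422), (10.140520095825195, 90.0355224609375), 2.935673475265503)
outer_flap 0.72 394 428 197 295 411.4 248.3 ((411.2046203613281, 246.01803588867188), (31.98948860168457, 98.76241302490234), 1.4688007831573486)
light_bar 0.85 99 230 243 316 171.8 278.8 ((165.65997314453125, 283.1199951171875), (64.91240692138672, 130.2490692138672), 81.8698959350586)
wrist [0.12306137 0.54200754 0.3839617 ]
rack 0.83 136 250 352 404 192.6 384.2 ((193.619140625, 378.711669921875), (114.01158142089844, 51.70227813720703), 1.5911402702331543)
light_bar 0.56 137 250 353 403 192.3 384.3 ((193.5, 378.0), (50.0, 113.0), 90.0)
```

View pics/top0.png

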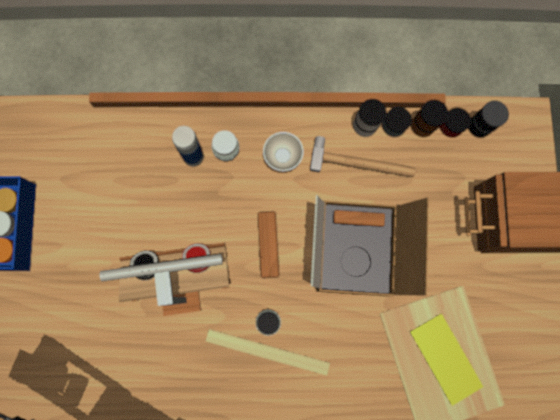

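View pics/scene0.png

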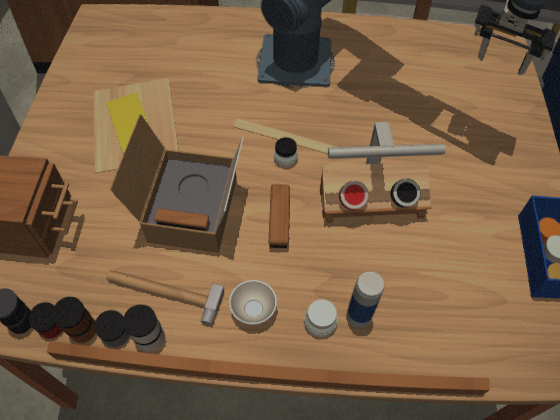

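Top view: the bar runs (101,276)–(222,261), with the red tin at (197,257) to its right and the black tin at (145,263). The carton is at about (356,248), its recess at (356,262), the white flap on the left and the brown one on the right. The scene view agrees, with the red tin at (353,195).

```bash
cat > m.py <<'E'
from h import *
from scipy.optimize import least_squares
t=cv2.imread("pics/top0.png"); s=cv2.imread("pics/scene0.png")
def crop(i,x,y,w,h,k): return cv2.resize(i[y:y+h,x:x+w],None,fx=k,fy=k,interpolation=cv2.INTER_CUBIC)
a=crop(t,300,190,135,112,2.96)[:330,:400]; b=crop(t,95,230,135,90,2.96)[:260,:400]
c=crop(s,105,110,145,150,2.7)[:400,:390]; d=crop(s,315,115,135,115,2.9)[:330,:390]
o=np.zeros((600,800,3),np.uint8); o[:330,:a.shape[1]]=a; o[335:335+260,:b.shape[1]]=b[:260]
c=c[:,:390];d=crop(s,315,140,135,80,2.4)[:190]; o[:c.shape[0],405:405+c.shape[1]]=c; o[408:408+d.shape[0],405:405+d.shape[1]]=d
cv2.imwrite("pics/c1.png",o); print(a.shape,b.shape,c.shape,d.shape)
ct,cs=cam("top"),cam("scene")
e=onz(ct,[[101,276],[222,261]],.205+.006); print("bar",e, np.degrees(np.arctan2(*(e[0]-e[1])[:2]))) # angle of y axis
print("recess",onz(ct,[[356,262]],.0555), onz(cs,[[193,187]],.0555))
def tri(ut,us):
    return least_squares(lambda X:np.r_[proj(ct,X)[0]-ut,proj(cs,X)[0]-us],[.4,.2,.1])
for n,i in(("t",t),("s",s)):
    g=i.astype(int); m=((g[:,:,2]>120)&(g[:,:,1]<60)&(g[:,:,0]<60)).astype(np.uint8)
    N,l,st,ce=cv2.connectedComponentsWithStats(m)
    print(n,[(st[k].tolist(),ce[k].round(1)) for k in range(1,N) if st[k][4]>30])
E
python3 m.py
```

```text
(330, 400, 3) (260, 400, 3) (400, 390, 3) (190, 324, 3)
bar [[0.46915007 0.34075562 0.211     ]
 [0.5003951  0.09360237 0.211     ]] -7.205091482137087
recess [[ 0.50870768 -0.2076603   0.0555    ]] [[ 0.51552275 -0.20679687  0.0555    ]]
t [([187, 247, 19, 11, 137], array([195.4, 251.9]))]
s [([344, 192, 21, 13, 201], array([354.1, 197.4]))]
```

View pics/c1.png

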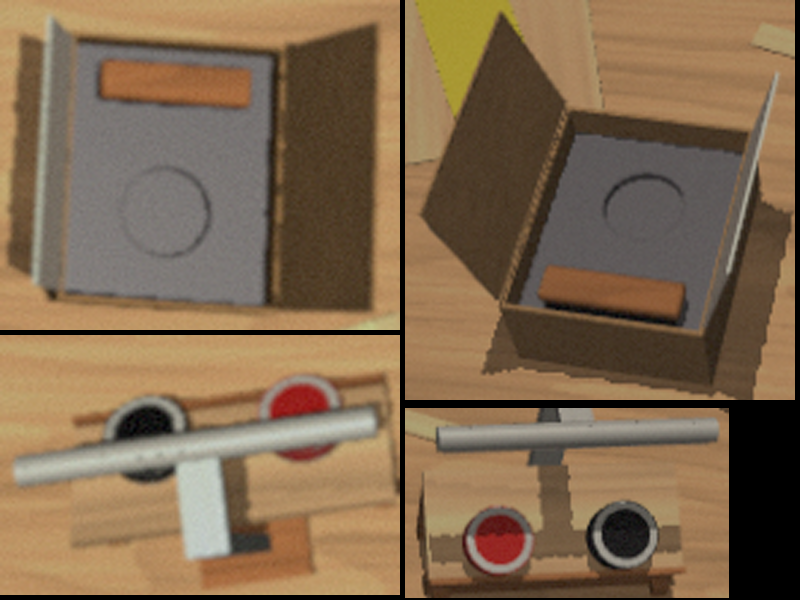

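The crops confirm it: the red lid's centre is near top pixel (196.7,256) and scene pixel (354.6,194.6). The recess circle's centre is near top pixel (355.7,261.3). The white flap is about upright and the brown one leans outward.

```bash
cat >> h.py <<'E'
def pose():
    s=ctrl.sense(); return np.array(s["position"]),Ro.from_euler('xyz',s["orientation"],degrees=True)
def rel(p,R,ref=None):
    p0,R0=ref or pose(); d=R0.inv().apply(np.array(p)-p0)*100; w=(R0.inv()*R).as_rotvec()
    print("T",d.round(2).tolist(),"dr",w.round(3).tolist())
def tool(yaw,tilt=0): # tool x along heading yaw (deg), dipped by tilt
    return Ro.from_euler('xyz',[180,tilt,yaw],degrees=True)
E
python3 - <<'E'
from h import *
from scipy.optimize import least_squares
ct,cs=cam("top"),cam("scene")
def tri(ut,us):
    r=least_squares(lambda X:np.r_[proj(ct,X)[0]-ut,proj(cs,X)[0]-us],[.45,.2,.1]); return r.x,r.fun.round(2)
r=tri([196.7,256],[354.6,194.6]); b=tri([144.3,262.8],[405.8,192.9]); print(r,b)
d=b[0]-r[0]; print(np.linalg.norm(d),"yaw",np.degrees(np.arctan2(-d[0],d[1])))
print(vision.camera_model("wrist"))
yaw=np.degrees(np.arctan2(-d[0],d[1])); R=tool(yaw,28); print(R.as_matrix().round(2))
n=-R.as_matrix()[:,2]; bar=np.array([.485,.217,.205]); v=bar-r[0]; print("bar along n",v@n,"x",v@R.as_matrix()[:,0])
rel(r[0]+.13*n,R)
# candidates for carton corners (outer rim z=.085) in top
for q in[(282,52),(275,305),(50,297)]: print(onz(ct,[[300+q[0]/2.96,190+q[1]/2.96]],.085))
E
```

```text
(array([0.52104644, 0.16391244, 0.07934169]), array([-0.61, -0.  , -0.6 ,  0.01])) (array([0.50521753, 0.28294   , 0.07857811]), array([ 0.03,  0.  ,  0.03, -0.  ]))
0.12007788068260224 yaw 7.575047474974508
{'fov_y': 69.21026290422648, 'cx': 278.9920603995904, 'cy': 206.6896478577763, 'distortion': array([-0.00046528,  0.        ,  0.        ,  0.        ,  0.        ]), 'mount': array([[ 4.19141560e-04, -9.57161267e-01, -2.89555060e-01,
         7.94507985e-02],
       [ 9.99999595e-01,  1.70509038e-04,  8.83896636e-04,
         8.13784497e-05],
       [-7.96659870e-04, -2.89555313e-01,  9.57160951e-01,
        -1.51298202e-01],
       [ 0.00000000e+00,  0.00000000e+00,  0.00000000e+00,
         1.00000000e+00]])}
[[ 0.88  0.13 -0.47]
 [ 0.12 -0.99 -0.06]
 [-0.47  0.   -0.88]]
bar along n 0.09746009154970525 x -0.08436328019681716
T [-48.12, -18.09, 3.85] dr [0.642, -0.163, 2.574]
[[ 0.63319648 -0.29811256  0.085     ]]
[[ 0.43582817 -0.28523583  0.085     ]]
[[ 0.44270871 -0.11184327  0.085     ]]
```

Call:
{"api": "jog_arm", "payload": {
  "translation": [
    [0, 0, -6],
    [0, 0, -12],
    [-6, -2, -13],
    [-12, -4.5, -13],
    [-18, -7, -13],
    [-24, -9, -13],
    [-30, -11, -13],
    [-36, -13.5, -13],
    [-42, -16, -13],
    [-48, -18, -13]
  ],
  "dr": [
    [0.04, -0.01, 0.18],
    [0.09, -0.02, 0.36],
    [0.13, -0.03, 0.54],
    [0.18, -0.04, 0.72],
    [0.22, -0.06, 0.9],
    [0.27, -0.07, 1.08],
    [0.31, -0.08, 1.26],
    [0.36, -0.09, 1.44],
    [0.4, -0.1, 1.62],
    [0.45, -0.11, 1.8]
  ],
  "fingers": [9.3, 9.3, 9.3, 9.3, 9.3, 9.3, 9.3, 9.3, 9.3, 9.3]
}}

```text
t: 2.45
position: [0.5715, 0.1807, 0.3629]
orientation: [-170.3, 21.0, 55.7]
force: [1.1, 1.5, -0.7]
width: 0.0931
grasp_force: 0.0
```

```bash
cat > tgt.py <<'E'
from h import *
R=tool(7.4,28); n=-R.as_matrix()[:,2]; lid=np.array([.5205,.164,.079])
E
python3 -c "
from tgt import *
print(ctrl.sense()['joints'],pose()[0]); rel(lid+.13*n,R)"
```

```text
[ 11.23275234  33.73089029  45.35845963  -8.67892558 122.52774537
  44.03645165] [0.57145649 0.18068549 0.36294369]
T [5.88, 3.94, 15.42] dr [0.189, -0.049, 0.772]
```

Call:
{"api": "jog_arm", "payload": {
  "translation": [
    [1.2, 0.8, 3],
    [2.4, 1.6, 6],
    [3.6, 2.4, 9],
    [4.8, 3.2, 12],
    [5.9, 3.9, 15.4],
    [5.9, 3.9, 15.4],
    [5.9, 3.9, 15.4]
  ],
  "dr": [
    [0.04, -0.01, 0.16],
    [0.08, -0.02, 0.32],
    [0.12, -0.03, 0.48],
    [0.16, -0.04, 0.64],
    [0.19, -0.05, 0.77],
    [0.19, -0.05, 0.77],
    [0.19, -0.05, 0.77]
  ],
  "fingers": [9.3, 9.3, 9.3, 9.3, 9.3, 9.3, 9.3]
}}

```text
t: 3.32
position: [0.58, 0.1742, 0.195]
orientation: [-179.8, 28.0, 8.1]
force: [0.1, -0.8, 0.1]
width: 0.093
grasp_force: 0.0
```

Run:
```python
from tgt import *
print(ctrl.sense()['joints'],pose()[0])
c=cam("wrist"); im=vision.capture("wrist")
a=im.copy()
ph=np.linspace(0,2*np.pi,40); M=R.as_matrix()
for ctr,col in((lid,(0,255,0)),(lid-.03*n,(255,255,0))):
    C=ctr+.032*(np.cos(ph)[:,None]*M[:,0]+np.sin(ph)[:,None]*M[:,1])
    cv2.polylines(a,[proj(c,C).round().astype(int)],True,col,1)
save("w1",a)
g=im.astype(int); m=((g[:,:,0]>90)&(g[:,:,1]<g[:,:,0]*.4)&(g[:,:,2]<g[:,:,0]*.4)).astype(np.uint8)
cs=max(cv2.findContours(m,0,2)[0],key=cv2.contourArea); print(cv2.fitEllipse(cv2.convexHull(cs)),proj(c,lid))
for q in("red_tin","black_tin"):
    for k in spotter.silhouettes("wrist",q)[:1]: print(q,k["score"],np.array(k["rect"])*[560,420,560,420])
```

```text
[  6.48126292  40.72129658  57.46270143  -0.55721212 109.8146267
  88.41784268] [0.58002686 0.17415713 0.1949599 ]
((281.8390808105469, 202.41004943847656), (47.99437713623047, 49.62926483154297), 87.59920501708984) [[280.67586369 202.42669489]]
red_tin 0.92 [251.216 162.204  64.4    73.71 ]
black_tin 0.98 [118.72  164.01   73.976  70.518]
```

View pics/w1.png

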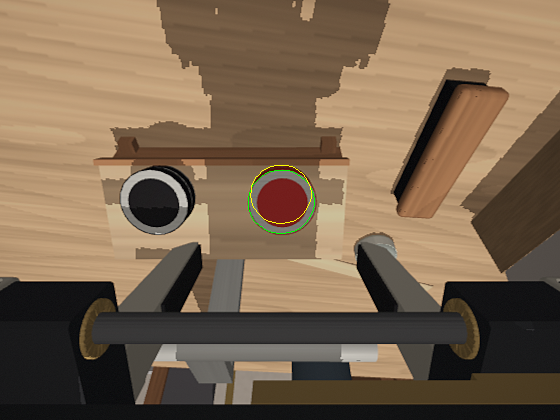

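The overlay matches the red tin; the fitted lid centre (281.8,202.4) is about 1 px from prediction. Clear approach square to the slope, with the bar behind.

```bash
python3 -c "
from tgt import *
lid[1]-=.001; rel(lid-.005*n,R)"
```

```text
T [0.08, 0.34, 13.66] dr [0.002, -0.002, 0.009]
```

Call:
{"api": "jog_arm", "payload": {
  "translation": [
    [0, 0.3, 4],
    [0.1, 0.3, 8],
    [0.1, 0.3, 11],
    [0.1, 0.3, 13],
    [0.1, 0.3, 13.7],
    [0.1, 0.3, 13.7],
    [0.1, 0.3, 13.7],
    [0.1, 0.3, 13.7],
    [0.1, 0.3, 13.7],
    [0.1, 0.3, 13.7]
  ],
  "dr": [
    [0, 0, 0],
    [0, 0, 0],
    [0, 0, 0],
    [0, 0, 0],
    [0, 0, 0],
    [0, 0, 0],
    [0, 0, 0],
    [0, 0, 0],
    [0, 0, 0],
    [0, 0, 0]
  ],
  "fingers": [9.3, 9.3, 9.3, 9.3, 9.3, 9.3, 5.5, 5.5, 5.5, 5.5]
}}

```text
t: 4.72
position: [0.5179, 0.162, 0.073]
orientation: [-179.9, 28.0, 7.9]
force: [1.7, -3.1, 5.5]
width: 0.0637
grasp_force: 30.9
```

```bash
python3 -c "
from tgt import *
print(pose()[0],ctrl.sense()['force'],ctrl.sense()['width'],ctrl.sense()['grasp_force']); print(lid-.005*n)"
```

```text
[0.51786637 0.16195933 0.0729622 ] [ 1.72826577 -3.0763774   5.47143463] 0.06365770399617822 30.903683686628938
[0.51817219 0.16369767 0.07458526]
```

```bash
python3 -c "
from tgt import *
rel([.512,-.126,.26],tool(-93.5)); p0,R0=pose(); print(R0.inv().apply([0,0,1]))"
```

```text
T [-12.76, 28.43, -14.44] dr [0.43, 0.354, 1.729]
[-0.46920665 -0.00126416 -0.88308749]
```

Call:
{"api": "jog_arm", "payload": {
  "translation": [
    [0, 0, -4],
    [0, 0, -9],
    [0, 0, -14],
    [-2, 4, -15],
    [-4, 8, -15],
    [-6, 12, -15],
    [-8, 17, -15],
    [-10, 21, -14.5],
    [-12, 25, -14.4],
    [-12.8, 28.4, -14.4]
  ],
  "dr": [
    [0, 0, 0],
    [0, 0, 0],
    [0, 0, 0],
    [0.04, 0.04, 0.17],
    [0.08, 0.07, 0.34],
    [0.13, 0.1, 0.51],
    [0.17, 0.14, 0.68],
    [0.21, 0.17, 0.85],
    [0.25, 0.21, 1.02],
    [0.29, 0.24, 1.18]
  ],
  "fingers": [5.5, 5.5, 5.5, 5.5, 5.5, 5.5, 5.5, 5.5, 5.5, 5.5]
}}

```text
t: 5.98
position: [0.5099, -0.1263, 0.259]
orientation: [174.0, 8.3, -62.7]
force: [0.1, 0.2, -0.2]
width: 0.0634
grasp_force: 30.0
```

```bash
python3 -c "
from tgt import *
print(ctrl.sense()['joints'],pose()[0],ctrl.sense()['width'])
rel([.512,-.126,.26],tool(-93.5))"
```

```text
[-2.61591545e+01  1.78624994e+01  8.08520172e+01  9.66913396e-02
  9.14721984e+01  1.26121367e+02] [ 0.50990255 -0.12634458  0.25901148] 0.06343803819649772
T [0.05, -0.19, -0.13] dr [0.14, 0.113, 0.543]
```

Call:
{"api": "jog_arm", "payload": {
  "translation": [
    [0, 0, 0],
    [0, 0, 0],
    [0, -0.1, -0.1],
    [0, -0.2, -0.1],
    [0, -0.2, -0.1]
  ],
  "dr": [
    [0.05, 0.04, 0.18],
    [0.09, 0.07, 0.36],
    [0.14, 0.113, 0.543],
    [0.14, 0.113, 0.543],
    [0.14, 0.113, 0.543]
  ],
  "fingers": [5.5, 5.5, 5.5, 5.5, 5.5]
}}

```text
t: 6.6
position: [0.5127, -0.1241, 0.2594]
orientation: [179.9, 0.0, -92.9]
force: [0.6, 0.3, -0.8]
width: 0.0634
grasp_force: 30.0
```

Run:
```python
from h import *
s=ctrl.sense(); print(s['joints'],s['position'],s['orientation'])
c=cam("wrist"); im=vision.capture("wrist"); np.save("w2.npy",im); np.save("w2c.npy",np.array(c,dtype=object),allow_pickle=True)
save("w2",im)
for k in spotter.silhouettes("wrist","red_tin")[:1]: print(k["score"],np.array(k["rect"])*[560,420,560,420])
```

```text
[-2.57249427e+01  1.16119823e+01  8.83407749e+01 -8.24753311e-03
  8.01954738e+01  1.57188042e+02] [ 0.51269374 -0.12408359  0.25940179] [ 1.79860214e+02  4.99823087e-02 -9.29116304e+01]
0.88 [215.824 204.582 126.112 107.52 ]
```

View pics/w2.png

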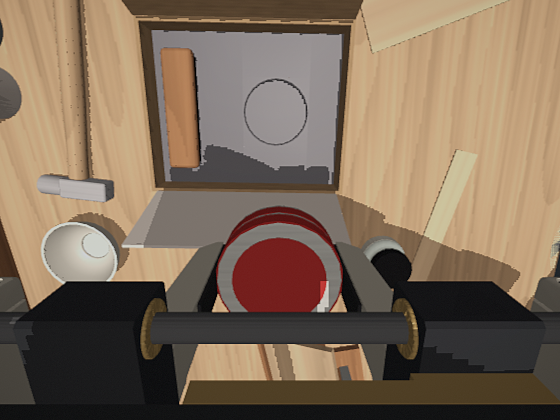

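The recess circle sits at about (276,112), the rim of the carton runs (137,22)–(357,17)–(340,190)–(155,190), and the tin is held squarely. The white flap leans outward below the hinge line at row 192.

Run:
```python
from h import *
im=np.load("w2.npy"); c=cam("wrist")
g=cv2.cvtColor(im,cv2.COLOR_RGB2GRAY)
sub=g[65:155,235:318]; bl=cv2.medianBlur(sub,21); m=((bl.astype(int)-sub)>18)
ys,xs=np.nonzero(m); P=np.c_[xs+235,ys+65].astype(np.float32); 
r=np.hypot(P[:,0]-276,P[:,1]-112); P=P[(r>24)&(r<40)]
print(len(P),cv2.fitEllipse(P))
X=onz(c,P,.0555)[:,:2]
from scipy.optimize import least_squares
f=least_squares(lambda v:np.hypot(X[:,0]-v[0],X[:,1]-v[1])-v[2],[.51,-.205,.035],loss='soft_l1',f_scale=.001); print("recess",f.x,np.abs(f.fun).mean())
# held tin lid centre wrt TCP
h=im.astype(int); mm=((h[:,:,0]>70)&(h[:,:,1]<h[:,:,0]*.35)).astype(np.uint8); mm[:240]=0
cs=max(cv2.findContours(mm,0,2)[0],key=cv2.contourArea); e=cv2.fitEllipse(cv2.convexHull(cs)); print(e, onz(c,[e[0]],pose()[0][2]+.005), pose()[0])
# rim inner edges from picture
for q in[(155,190),(340,190),(357,17),(137,22)]: print(q,onz(c,[q],.085).round(4))
a=cv2.resize(im[0:260,110:380],None,fx=2.3,fy=2.3,interpolation=cv2.INTER_CUBIC); save("w2c",a)
```

```text
462 ((275.1603698730469, 111.69346618652344), (61.81953430175781, 65.10589599609375), 176.30601501464844)
recess [ 0.51380333 -0.20742337  0.0345045 ] 0.0006650171123005247
((278.9626770019531, 279.4280700683594), (82.7143325805664, 93.26213836669922), 90.44041442871094) [[ 0.51464737 -0.1202574   0.26429454]] [ 0.51293619 -0.12441507  0.25929454]
(155, 190) [[ 0.6499 -0.1331  0.085 ]]
(340, 190) [[ 0.4468 -0.1224  0.085 ]]
(357, 17) [[ 0.4319 -0.2892  0.085 ]]
(137, 22) [[ 0.6391 -0.2956  0.085 ]]
```

View pics/w2c.png

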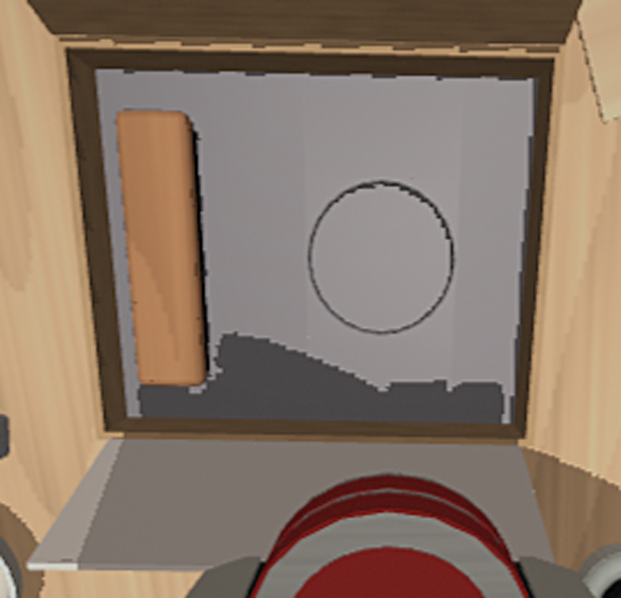

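Run:
```python
from h import *
rel([.5135,-.2085,.085],tool(-93.4))
yw=np.radians(-3.4); Rz=Ro.from_euler('z',yw).as_matrix(); rc=np.array([.5135,-.2076,0]); O=rc+Rz@[.03,0,0]; print("carton",O)
from scipy.optimize import minimize_scalar
def edge(a,side,x):
    L,h,z=(.09,.085,.087) if side>0 else (.12,-.085,.0915)
    return O+Rz@np.array([x,h-side*L*np.cos(a),z+L*np.sin(a)])
c=cam("wrist"); ct=cam("top"); cs=cam("scene")
for nm,cc,px,side,x in[("white",c,(123,246.5),1,.098),("whiteT",ct,(300+47/2.96,190+17/2.96),1,.098),("whiteT",ct,(300+36/2.96,190+283/2.96),1,-.098),
  ("whiteS",cs,(105+372/2.7,110+73/2.7),1,-.098),("brT",ct,(426.7,198.4),-1,.103),("brT",ct,(425.7,294),-1,-.103),("brS",cs,(105+17/2.7,110+214/2.7),-1,.103),("brS",cs,(105+98/2.7,110+12/2.7),-1,-.103)]:
    f=lambda a:np.linalg.norm(proj(cc,edge(a,side,x))[0]-px); A=np.linspace(.8,2.8,201); v=[f(a) for a in A]; print(nm,A[np.argmin(v)],min(v))
```

```text
T [8.4, -0.53, 17.42] dr [0.002, 0.001, 0.007]
carton [ 0.54344719 -0.20937919  0.        ]
white 1.8499999999999999 0.4733000608123326
whiteT 1.8699999999999999 1.9377030080945188
whiteT 1.8599999999999999 0.42028825623650423
whiteS 1.88 0.4835224659432947
brT 1.88 3.4060745494508042
brT 1.8699999999999999 0.5688675795110357
brS 1.8599999999999999 0.5604114837277292
brS 1.8399999999999999 0.35977181877105097
```

Call:
{"api": "jog_arm", "payload": {
  "translation": [
    [4.2, -0.2, 0],
    [8.4, -0.5, 0],
    [8.4, -0.5, 5],
    [8.4, -0.5, 10],
    [8.4, -0.5, 14],
    [8.4, -0.5, 16.5],
    [8.4, -0.5, 17.4],
    [8.4, -0.5, 17.4]
  ],
  "dr": [
    [0, 0, 0],
    [0.002, 0.001, 0.007],
    [0.002, 0.001, 0.007],
    [0.002, 0.001, 0.007],
    [0.002, 0.001, 0.007],
    [0.002, 0.001, 0.007],
    [0.002, 0.001, 0.007],
    [0.002, 0.001, 0.007]
  ],
  "fingers": [5.5, 5.5, 5.5, 5.5, 5.5, 5.5, 5.5, 5.5]
}}

```text
t: 7.7
position: [0.5131, -0.2088, 0.0854]
orientation: [180.0, -0.0, -93.5]
force: [-0.3, -0.8, -0.7]
width: 0.0638
grasp_force: 30.0
```

Run:
```python
from h import *
s=ctrl.sense(); print(s['position'],s['orientation'],s['force'])
rel([.5135,-.2085,.073],tool(-93.4))
im=vision.capture("wrist"); save("w3",im)
```

```text
[ 0.51309935 -0.20876593  0.08542891] [ 1.79999231e+02 -4.27684347e-02 -9.34828488e+01] [-0.28007909 -0.79936525 -0.74576961]
T [-0.03, -0.04, 1.24] dr [0.0, -0.001, -0.001]
```

View pics/w3.png

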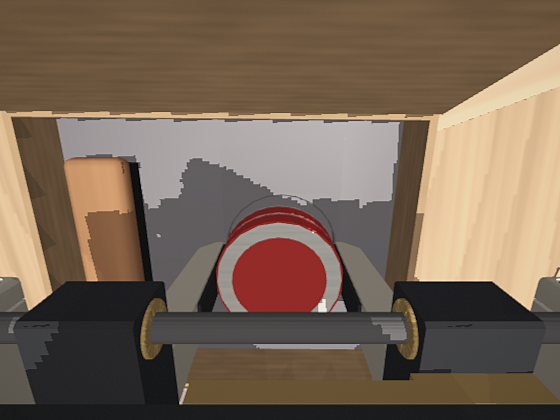

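The recess's far arc shows just around the tin (about cols 227–333, top row 195), so the tin is close to centred.

Run:
```python
from h import *
c=cam("wrist"); im=cv2.imread("pics/w3.png"); g=cv2.cvtColor(im,6).astype(int)
sub=g[188:245,215:350].astype(np.uint8); bh=cv2.morphologyEx(sub,cv2.MORPH_BLACKHAT,np.ones((5,5)))
ys,xs=np.nonzero(bh>8); P=np.c_[xs+215,ys+188].astype(float)
X=onz(c,P,.0555)[:,:2]; k=np.abs(np.hypot(*(X-[.5138,-.2075]).T)-.0347)<.003; 
from scipy.optimize import least_squares
f=least_squares(lambda v:np.hypot(X[k,0]-v[0],X[k,1]-v[1])-.035,[.5138,-.2075],loss='soft_l1',f_scale=.0007); print(k.sum(),f.x,np.abs(f.fun).mean())
h=im[:,:,::-1].astype(int); mm=((h[:,:,0]>70)&(h[:,:,1]<h[:,:,0]*.35)).astype(np.uint8); mm[:244]=0
cs=max(cv2.findContours(mm,0,2)[0],key=cv2.contourArea); e=cv2.fitEllipse(cv2.convexHull(cs)); print(e)
for d in(.005,.009,.013): print(d,onz(c,[e[0]],pose()[0][2]+d))
```

```text
376 [ 0.51392239 -0.2077831 ] 0.0008279336910006551
((278.98126220703125, 279.43389892578125), (82.65705108642578, 93.16043090820312), 90.76019287109375)
0.005 [[ 0.51531419 -0.20489305  0.09128598]]
0.009 [[ 0.51516886 -0.2072243   0.09528598]]
0.013 [[ 0.51502354 -0.20955555  0.09928598]]
```

Run:
```python
from h import *
c=cam("wrist"); p,R=pose(); print(p,R.as_euler('xyz',degrees=True), ctrl.sense()['position'])
o=-c[2].T@c[3]; print("cam in tool",R.inv().apply(o-p))
for d in(.009,): 
    X=onz(c,[[278.98,279.43]],p[2]+d)[0]; print(X,R.inv().apply(X-p)); print(R.apply([0,1,0]))
```

```text
[ 0.51359443 -0.20906047  0.08628598] [-1.79912461e+02 -9.34384447e-02 -9.34871664e+01] [ 0.51359443 -0.20906047  0.08628598]
cam in tool [ 0.08148925 -0.00157502 -0.15129513]
[ 0.51516939 -0.20722665  0.09528598] [-0.00191154 -0.00147426 -0.00900089]
[-0.99814743  0.06082241 -0.00152784]
```

Run:
```python
from h import *
m=vision.camera_model("wrist"); M=np.array(m["mount"]); print(M.round(5), np.linalg.det(M[:3,:3]))
print(vision.camera_model("wrist")["mount"]-M, m["cx"],m["cy"],m["fov_y"])
p,R=pose(); T=np.eye(4);T[:3,:3]=R.as_matrix();T[:3,3]=p; c=cam("wrist"); print((np.linalg.inv(T)@np.linalg.inv(np.r_[np.c_[c[2],c[3]],[[0,0,0,1]]])).round(5))
```

```text
[[ 4.2000e-04 -9.5664e-01 -2.9126e-01  8.1490e-02]
 [ 1.0000e+00  2.5000e-04  6.1000e-04 -1.5800e-03]
 [-5.1000e-04 -2.9126e-01  9.5664e-01 -1.5130e-01]
 [ 0.0000e+00  0.0000e+00  0.0000e+00  1.0000e+00]] 0.9999999999999973
[[0. 0. 0. 0.]
 [0. 0. 0. 0.]
 [0. 0. 0. 0.]
 [0. 0. 0. 0.]] 278.9920603995904 206.6896478577763 69.21026290422648
[[ 4.2000e-04 -9.5664e-01 -2.9126e-01  8.1490e-02]
 [ 1.0000e+00  2.5000e-04  6.1000e-04 -1.5800e-03]
 [-5.1000e-04 -2.9126e-01  9.5664e-01 -1.5130e-01]
 [ 0.0000e+00  0.0000e+00  0.0000e+00  1.0000e+00]]
```

Call:
{"api": "jog_arm", "payload": {
  "translation": [
    [-0.18, 0.13, 0],
    [-0.18, 0.13, 0.6],
    [-0.18, 0.13, 1.1],
    [-0.18, 0.13, 1.3],
    [-0.18, 0.13, 1.4],
    [-0.18, 0.13, 1.4]
  ],
  "dr": [
    [0, 0, 0],
    [0, 0, 0],
    [0, 0, 0],
    [0, 0, 0],
    [0, 0, 0],
    [0, 0, 0]
  ],
  "fingers": [5.5, 5.5, 5.5, 5.5, 5.5, 5.5]
}}

```text
t: 8.5
position: [0.5118, -0.2068, 0.0716]
orientation: [-180.0, -0.1, -93.5]
force: [1.0, -0.0, -0.9]
width: 0.0634
grasp_force: 30.0
```

Run:
```python
from h import *
s=ctrl.sense(); print(s['position'],s['orientation'],s['force'],s['moment'])
vision.capture("top"); s=ctrl.sense(); print(s['position'],s['force'])
```

```text
[ 0.51180329 -0.20683552  0.07162925] [-1.79960534e+02 -7.23183609e-02 -9.35128145e+01] [ 1.01173957 -0.01342505 -0.90410888] [0.06465168 0.09957735 0.00164395]
[ 0.51185756 -0.20686019  0.07170394] [-0.54678157 -0.34662208 -0.50810953]
```

Call:
{"api": "jog_arm", "payload": {
  "translation": [
    [0, 0, 0.1],
    [0, 0, 0.15],
    [0, 0, 0.15]
  ],
  "dr": [
    [0, 0, 0],
    [0, 0, 0],
    [0, 0, 0]
  ],
  "fingers": [5.5, 5.5, 5.5]
}}

```text
t: 8.93
position: [0.5118, -0.2068, 0.0702]
orientation: [-180.0, -0.1, -93.5]
force: [-0.5, -0.1, -1.4]
width: 0.0637
grasp_force: 30.0
```

Call:
{"api": "jog_arm", "payload": {
  "translation": [
    [0, 0, 0.04],
    [0, 0, 0.04],
    [0, 0, 0.04],
    [0, 0, 0.04],
    [0, 0, 0.04],
    [0, 0, 0.04]
  ],
  "dr": [
    [0, 0, 0],
    [0, 0, 0],
    [0, 0, 0],
    [0, 0, 0],
    [0, 0, 0],
    [0, 0, 0]
  ],
  "fingers": [5.5, 5.5, 7.5, 7.5, 7.5, 7.5]
}}

```text
t: 9.68
position: [0.5119, -0.2068, 0.0699]
orientation: [-179.9, -0.1, -93.5]
force: [-0.2, 0.8, -0.1]
width: 0.0755
grasp_force: 0.1
```

Run:
```python
from h import *
s=ctrl.sense(); print(s['position'],s['force'],s['width'])
c=cam("wrist"); im=vision.capture("wrist"); save("w4",im)
h=im.astype(int); mm=((h[:,:,0]>70)&(h[:,:,1]<h[:,:,0]*.35)).astype(np.uint8); mm[:215]=0
cs=max(cv2.findContours(mm,0,2)[0],key=cv2.contourArea); print(cv2.fitEllipse(cv2.convexHull(cs)))
```

```text
[ 0.51188909 -0.20684123  0.06986615] [-0.19328661  0.75994673 -0.08753586] 0.07549257953858866
((279.1155090332031, 271.84747314453125), (79.70687103271484, 88.7623062133789), 90.02115631103516)
```

View pics/w4.png

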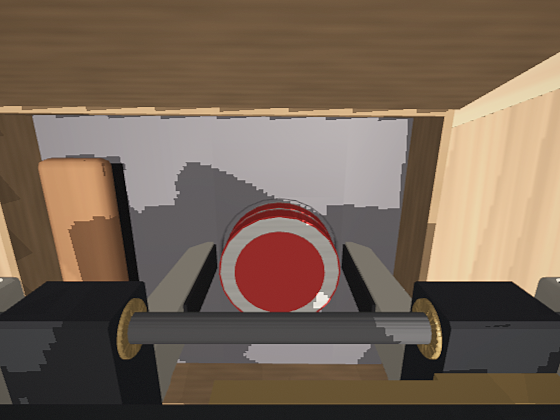

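The tin dropped level into the recess: its lid ellipse shrank from 93 to 89 px, about 8 mm lower, centred at (279,272). Next, the white flap.

```bash
cat >> h.py <<'E'
Rz=Ro.from_euler('z',-3.4,degrees=True).as_matrix(); O=np.array([.5434,-.2094,0])
def W(x,y,ztip): return O+Rz@np.array([x,y,ztip+.014])
E
python3 - <<'E'
from h import *
from scipy.optimize import least_squares
for q in[(0,.150,.25),(0,.150,.135),(0,.110,.135),(0,.06,.135),(0,.04,.125),(0,.03,.11),(0,.03,.0895)]: rel(W(*q),tool(-93.4))
ct,cs=cam("top"),cam("scene")
for a,b in(((498,250),(55,158)),((497,175),(48,245))):
    r=least_squares(lambda X:np.r_[proj(ct,X)[0]-a,proj(cs,X)[0]-b],[.5,-.4,.1]); print(r.x,r.fun.round(1))
E
```

```text
T [-14.91, -3.15, -19.43] dr [-0.001, -0.001, -0.002]
T [-14.93, -3.14, -7.93] dr [-0.001, -0.001, -0.002]
T [-10.93, -3.15, -7.92] dr [-0.001, -0.001, -0.002]
T [-5.93, -3.16, -7.92] dr [-0.001, -0.001, -0.002]
T [-3.93, -3.16, -6.91] dr [-0.001, -0.001, -0.002]
T [-2.93, -3.16, -5.41] dr [-0.001, -0.001, -0.002]
T [-2.93, -3.16, -3.36] dr [-0.001, -0.001, -0.002]
[ 0.52788008 -0.51076967  0.15084984] [ 1.5 -0.3  1.7  0.3]
[ 0.70834087 -0.52597896  0.07560388] [-10.4   2.5 -10.3  -1.7]
```

Call:
{"api": "jog_arm", "payload": {
  "translation": [
    [0, 0, -2],
    [0, 0, -8],
    [0, 0, -14],
    [0, 0, -19.4],
    [-5, -1, -19.4],
    [-10, -2, -19.4],
    [-14.9, -3.1, -19.4],
    [-14.9, -3.1, -14],
    [-14.9, -3.1, -7.9],
    [-14.9, -3.1, -7.9]
  ],
  "dr": [
    [0, 0, 0],
    [0, 0, 0],
    [0, 0, 0],
    [0, 0, 0],
    [0, 0, 0],
    [0, 0, 0],
    [0, 0, 0],
    [0, 0, 0],
    [0, 0, 0],
    [0, 0, 0]
  ],
  "fingers": [7.5, 7.5, 7.5, 7.5, 0, 0, 0, 0, 0, 0]
}}

```text
t: 10.98
position: [0.5482, -0.0585, 0.1444]
orientation: [179.5, 0.1, -93.5]
force: [0.5, 0.6, 0.9]
width: 0.0197
grasp_force: 0.0
```

Run:
```python
from h import *
print(pose()[0],ctrl.sense()['width'])
c=cam("top"); im=vision.capture("top"); save("t2",im); k=spotter.silhouettes("top","red_tin")[:1]
for r in k: print(r["score"],np.array(r["rect"])*[560,420,560,420])
h=im[:,:,:].astype(int); mm=((h[:,:,0]>70)&(h[:,:,1]<h[:,:,0]*.45)&(h[:,:,2]<h[:,:,0]*.45)).astype(np.uint8); mm[:,:330]=0; mm[:,385:]=0; mm[:235]=0;mm[285:]=0
cs=max(cv2.findContours(mm,0,2)[0],key=cv2.contourArea); e=cv2.fitEllipse(cv2.convexHull(cs)); print(e,onz(c,[e[0]],.0775))
for q in[(0,.110,.135),(0,.06,.135),(0,.04,.125),(0,.03,.11),(0,.03,.0895)]: rel(W(*q),tool(-93.4))
```

```text
[ 0.54819091 -0.05851541  0.14444611] 0.019691651417345708
0.8 [344.512 245.616  31.304  30.996]
((357.4155578613281, 260.6171569824219), (17.785568237304688, 18.574718475341797), 142.83590698242188) [[ 0.51038292 -0.20715431  0.0775    ]]
T [3.95, 0.01, 0.09] dr [-0.001, -0.001, -0.002]
T [8.95, -0.0, 0.1] dr [-0.001, -0.001, -0.002]
T [10.95, -0.0, 1.1] dr [-0.001, -0.001, -0.002]
T [11.95, -0.0, 2.6] dr [-0.001, -0.001, -0.002]
T [11.94, -0.0, 4.65] dr [-0.001, -0.001, -0.002]
```

Call:
{"api": "jog_arm", "payload": {
  "translation": [
    [2, 0, 0],
    [4, 0, 0],
    [6, 0, 0],
    [8, 0, 0],
    [9.3, 0, 0],
    [10.3, 0, 0.5],
    [11, 0, 1.2],
    [11.7, 0, 2.2],
    [12, 0, 3.2],
    [12, 0, 3.9]
  ],
  "dr": [
    [0, 0, 0],
    [0, 0, 0],
    [0, 0, 0],
    [0, 0, 0],
    [0, 0, 0],
    [0, 0, 0],
    [0, 0, 0],
    [0, 0, 0],
    [0, 0, 0],
    [0, 0, 0]
  ],
  "fingers": [0, 0, 0, 0, 0, 0, 0, 0, 0, 0]
}}

```text
t: 12.32
position: [0.5443, -0.1799, 0.1089]
orientation: [-180.0, -0.1, -93.5]
force: [0.1, -1.0, 1.2]
width: 0.0005
grasp_force: 0.4
```

Run:
```python
from h import *
vision.capture("top"); s=ctrl.sense(); print(s['position'],s['force'],s['width'])
rel(W(0,.03,.0895),tool(-93.4))
```

```text
[ 0.54395213 -0.17944295  0.10813235] [-0.08756303 -0.31455537 -0.24451633] 0.0009370965931186404
T [-0.01, -0.12, 0.46] dr [0.001, -0.001, -0.002]
```

Call:
{"api": "jog_arm", "payload": {
  "translation": [
    [0, 0, 0.3],
    [0, 0, 0.5],
    [0, 0, 0.5],
    [0, 0, 0.5]
  ],
  "dr": [
    [0, 0, 0],
    [0, 0, 0],
    [0, 0, 0],
    [0, 0, 0]
  ],
  "fingers": [0, 0, 0, 0]
}}

```text
t: 12.88
position: [0.5446, -0.1797, 0.105]
orientation: [-179.9, -0.1, -93.5]
force: [0.3, -0.3, 0.2]
width: 0.0003
grasp_force: 0.0
```

Run:
```python
from h import *
im=vision.capture("scene"); s=ctrl.sense(); print(s['position'],s['force'])
save("s3",cv2.resize(im[80:300,60:340],None,fx=2.5,fy=2.5))
for q in[(0,.03,.25),(0,-.15,.25),(0,-.15,.15)]: rel(W(*q),tool(-93.4))
```

```text
[ 0.54463642 -0.17969905  0.10494764] [-0.34181941  0.04282606  0.47533355]
T [-0.01, -0.07, -15.91] dr [-0.001, -0.001, -0.002]
T [17.99, -0.11, -15.88] dr [-0.001, -0.001, -0.002]
T [17.98, -0.09, -5.88] dr [-0.001, -0.001, -0.002]
```

View pics/s3.png

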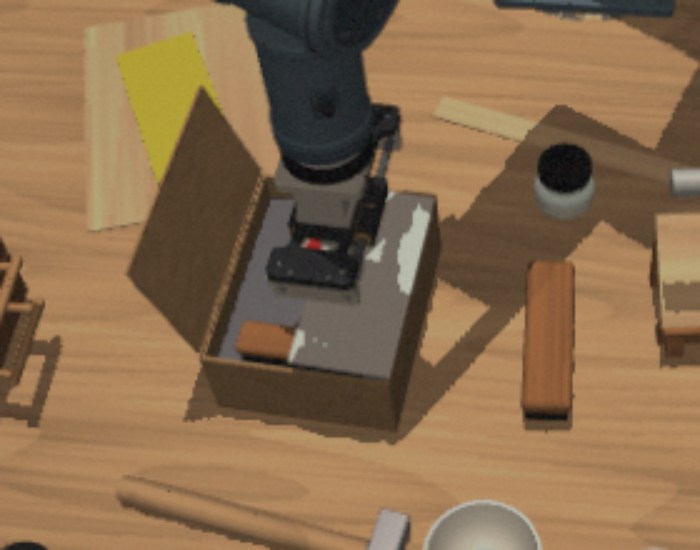

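The white flap lies flat over the carton and the brown one still stands open. I'll press the white flap slightly more, then cross to the brown flap's outer side.

Call:
{"api": "jog_arm", "payload": {
  "translation": [
    [0, 0, 0.15],
    [0, 0, 0.2],
    [0, 0, 0.2],
    [0, 0, -5],
    [0, 0, -11],
    [0, 0, -16],
    [6, 0, -16],
    [12, 0, -16],
    [18, 0, -16],
    [18, 0, -12]
  ],
  "dr": [
    [0, 0, 0],
    [0, 0, 0],
    [0, 0, 0],
    [0, 0, 0],
    [0, 0, 0],
    [0, 0, 0],
    [0, 0, 0],
    [0, 0, 0],
    [0, 0, 0],
    [0, 0, 0]
  ],
  "fingers": [0, 0, 0, 0, 0, 0, 0, 0, 0, 0]
}}

```text
t: 14.18
position: [0.5337, -0.3654, 0.2271]
orientation: [-179.7, -0.4, -93.8]
force: [0.6, 1.3, -1.5]
width: 0.0006
grasp_force: 0.0
```

Run:
```python
from h import *
im=vision.capture("scene"); s=ctrl.sense(); print(s['position'],s['force'])
cs=cam("scene")
# white edge line predicted at angle 0 / 0.15
for a in(0,.12): print(proj(cs,[O+Rz@np.array([x,.085-.09*np.cos(a),.087+.09*np.sin(a)]) for x in(-.098,.098)]).round(1))
for k in spotter.silhouettes("scene","inner_flap")[:1]: print(k["score"],np.array(k["rect"])*[560,420,560,420])
save("s4",cv2.resize(im[80:300,60:340],None,fx=2.5,fy=2.5))
for q in[(0,-.15,.15),(0,-.10,.15),(0,-.045,.145),(0,-.02,.13),(0,0,.115),(0,.01,.094)]: rel(W(*q),tool(-93.4))
```

```text
[ 0.53112237 -0.36041213  0.21874159] [-1.07618006  2.05780664 -5.45234836]
[[195.7 154.9]
 [175.3 225.6]]
[[195.4 152.1]
 [174.8 223.1]]
0.77 [174.328 158.088  59.024  72.786]
T [0.07, -0.4, 5.59] dr [0.006, 0.005, -0.004]
T [-4.93, -0.38, 5.62] dr [0.006, 0.005, -0.004]
T [-10.43, -0.36, 6.14] dr [0.006, 0.005, -0.004]
T [-12.92, -0.36, 7.66] dr [0.006, 0.005, -0.004]
T [-14.92, -0.36, 9.17] dr [0.006, 0.005, -0.004]
T [-15.91, -0.37, 11.27] dr [0.006, 0.005, -0.004]
```

View pics/s4.png

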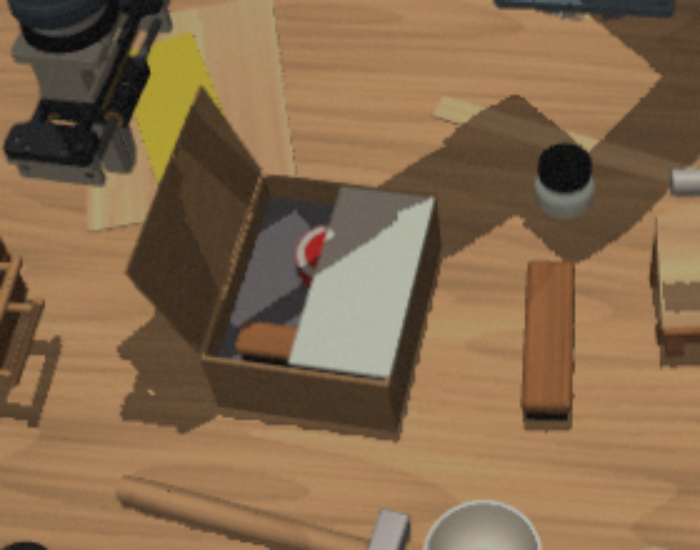

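White flap flat: its edge corners (194,155) and (176,225) match the flat prediction, and the red tin is seated beneath. Now behind the brown flap.

Call:
{"api": "jog_arm", "payload": {
  "translation": [
    [0, 0, 3],
    [0, 0, 6],
    [0, 0, 6]
  ],
  "dr": [
    [0, 0, 0],
    [0, 0, 0],
    [0, 0, 0]
  ],
  "fingers": [0, 0, 0]
}}

```text
t: 14.65
position: [0.5326, -0.3574, 0.1637]
orientation: [179.8, 0.1, -93.4]
force: [0.1, 1.2, -0.2]
width: 0.0004
grasp_force: 0.0
```

Run:
```python
from h import *
vision.capture("top"); s=ctrl.sense(); print(s['position'],s['force'])
for q in[(0,-.15,.15),(0,-.10,.15),(0,-.045,.145),(0,-.02,.13),(0,0,.115),(0,.01,.094)]: rel(W(*q),tool(-93.4))
```

```text
[ 0.53352292 -0.35834248  0.16545614] [-0.91721836 -1.37130173  0.24737202]
T [0.07, -0.1, 0.15] dr [0.0, -0.0, -0.001]
T [-4.93, -0.1, 0.14] dr [0.0, -0.0, -0.001]
T [-10.43, -0.09, 0.64] dr [0.0, -0.0, -0.001]
T [-12.93, -0.09, 2.14] dr [0.0, -0.0, -0.001]
T [-14.93, -0.09, 3.64] dr [0.0, -0.0, -0.001]
T [-15.93, -0.09, 5.74] dr [0.0, -0.0, -0.001]
```

Call:
{"api": "jog_arm", "payload": {
  "translation": [
    [-2, 0, 0.1],
    [-4.5, 0, 0.1],
    [-7, 0, 0.2],
    [-9, 0, 0.4],
    [-10.5, 0, 0.7],
    [-12, 0, 1.5],
    [-13.3, 0, 2.4],
    [-14.9, 0, 3.6],
    [-15.6, 0, 4.7],
    [-15.9, 0, 5.4]
  ],
  "dr": [
    [0, 0, 0],
    [0, 0, 0],
    [0, 0, 0],
    [0, 0, 0],
    [0, 0, 0],
    [0, 0, 0],
    [0, 0, 0],
    [0, 0, 0],
    [0, 0, 0],
    [0, 0, 0]
  ],
  "fingers": [0, 0, 0, 0, 0, 0, 0, 0, 0, 0]
}}

```text
t: 15.95
position: [0.5429, -0.2, 0.1096]
orientation: [180.0, -0.0, -93.5]
force: [0.4, -0.3, 1.1]
width: 0.0004
grasp_force: 0.2
```

Run:
```python
from h import *
vision.capture("top"); s=ctrl.sense(); print(s['position'],s['force'])
rel(W(0,.01,.094),tool(-93.4))
```

```text
[ 0.54255106 -0.1997012   0.10898416] [-0.56323585 -0.32381896 -0.63369214]
T [-0.04, -0.14, 0.1] dr [0.001, -0.0, -0.002]
```

Press slightly, hold, then rise clear.

Call:
{"api": "jog_arm", "payload": {
  "translation": [
    [0, 0, 0.15],
    [0, 0, 0.2],
    [0, 0, 0.2],
    [0, 0, 0.2],
    [0, 0, -4],
    [0, 0, -10],
    [0, 0, -16],
    [-5, 0, -18],
    [-10, 0, -18],
    [-10, 0, -18]
  ],
  "dr": [
    [0, 0, 0],
    [0, 0, 0],
    [0, 0, 0],
    [0, 0, 0],
    [0, 0, 0],
    [0, 0, 0],
    [0, 0, 0],
    [0, 0, 0],
    [0, 0, 0],
    [0, 0, 0]
  ],
  "fingers": [0, 0, 0, 0, 0, 0, 0, 0, 0, 0]
}}

```text
t: 17.25
position: [0.5493, -0.0976, 0.2916]
orientation: [-179.9, -0.0, -93.3]
force: [0.1, -0.2, 0.2]
width: 0.0005
grasp_force: 0.0
```

Run:
```python
from h import *
im=vision.capture("scene"); cs=cam("scene"); s=ctrl.sense(); print(s['position'],s['force'],s['t'])
a=cv2.resize(im[80:300,60:340],None,fx=2.5,fy=2.5)
P=lambda an:proj(cs,[O+Rz@np.array([x,-.085+.12*np.cos(an),.093+.12*np.sin(an)]) for x in(-.103,.103)])
for an in(0,.12): print(P(an).round(1),((P(an)-[60,80])*2.5).round())
save("s5",a)
```

```text
[ 0.54922157 -0.09938999  0.29118233] [0.98656257 0.26105042 0.44474195] 17.3
[[212.5 153.5]
 [192.4 228.6]] [[381. 184.]
 [331. 371.]]
[[211.5 149.6]
 [191.1 225.1]] [[379. 174.]
 [328. 363.]]
```

View pics/s5.png

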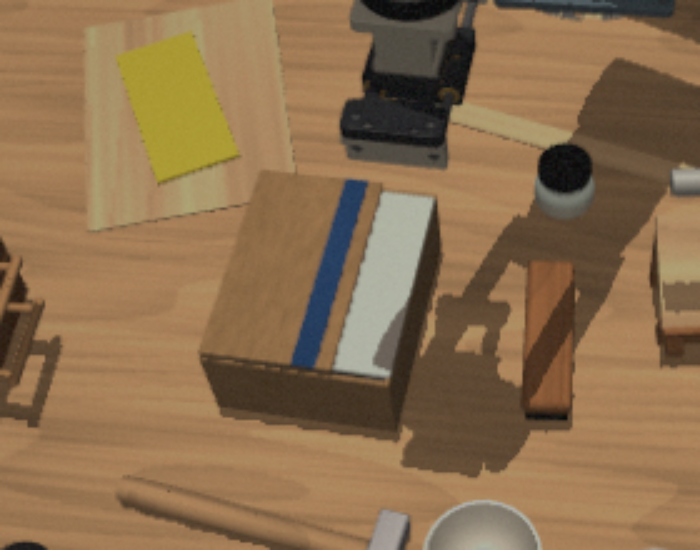

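The brown flap lies flat over the white one: its edge at (382,183)–(333,372) matches the flat prediction of (381,184)–(331,371). The gripper is clear.

```bash
python3 -c "
from station import ticket
print(ticket.sign_off())"
```

```text
the job is handed in; nothing more can be done
None
```

The red tin lies lid up in the recess, with the white flap folded flat and the brown flap flat over it. I handed the job in at 17.3 s; sign-off returned no verdict, so "flat" and "seated" come from my camera checks.

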